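# Restart the square timer

## Robot

A 6-joint arm with a two-finger parallel gripper is mounted at the origin on the work surface. World frame = base frame: x ahead of the robot, y to its left, z up, the work surface at z = 0. Lengths are in mm, angles in rad, forces in N, time in s.
With the tool pointing down it reaches from about 325 to 750 mm from the base axis. Payload 7.6 kg.
Tool frame: the origin (TCP) lies between the finger pads; the fingertips stand 17 mm ahead of it and the grasp point (between the pads) lies 2 mm behind it; z points along the fingers, y is the line along which they close (so a half turn about z gives the same grasp; the last joint's range is limited). The gripper opens to 85 mm and grips with 20 to 120 N. Pads are 22 mm wide; open, the fingers measure 114 mm over their backs; the gripper's body (76 mm by 85 mm) begins 54 mm behind the grasp point. The pads swing forward as they close: fully open they stand 13 mm farther back than shut.
Start: joints at [-0.07, 0.052, 1.401, -0, 1.689, -0.07], TCP at [525.021, 0.021, 214.623] pointing down, gripper open.
Joint ranges: [-2.9, 2.9], [-0.91, 2.17], [0.12, 2.37], [-1.06, 4.2], [0.26, 2.73], [-2.93, 2.93]. Speed limits (rad/s): [2.57, 2.57, 3.01, 3.14, 3.14, 3.14].

## Interface

Orientations are given as a 3x3 rotation matrix whose columns are the frame's x, y, z axes.
In Python, from plant import ctrl, snapshot, finder gives the robot as it stands.
- The arm moves only by the shell command python3 -m inch 'ROWS' [FORCE]. ROWS is JSON, one flat list of numbers, 7 for each row, row after row: the turn, a rotation vector about the world's x, y, z in rad, then the shift along the world's x, y, z in m, then the opening, from 0 (shut) to 1 (fully open). In form: [wx, wy, wz, x, y, z, gripper, wx, wy, wz, x, y, z, gripper, ...]. A call has 1 to 12 rows; each row shifts and turns the commanded pose from where the row before left it; what a row does not reach is not made up. A row lasts 1/8 s, in which the tool goes at most 62.5 mm and 10.7 degrees, less where a joint would pass 70% of its speed; a pose out of reach is approached as far as the arm can. A call is refused whole if a number of a shift passes 0.0625 or a number of a turn 0.188, either way. A call with a gripper value outside its range is refused whole. The fingers move at their own pace and stop on an object; FORCE is the grip in N (left out, the last holds). Time passes only in rows, so rows that do not move let the fingers close. It gives the time, the measured TCP pose, the force, the opening and the grip force at its end, in the units of the state.
- ctrl.state(): the state, without advancing time (a new reading comes with each control period).
- snapshot(name): name is "scene" or "side" or "wrist"; returns a dict with "pixels" (400x640x3 uint8, red, green, blue), "mtx" (3x3 intrinsics, pixels), "k1" (the pictures are not rectified: a ray, as slopes to the right and down, at radius r is drawn at 1 + k1 r^2 times it, then the intrinsics apply), "R" (3x3) and "t" (3): a world point X has camera coordinates R X + t. Camera axes: x right, y down, z forward; pixel columns grow to the right and rows downward; lengths in mm; the calibration is good to about 2 mm. A picture is of the moment at which its call begins. There is no depth.
- ctrl.close_job(): hands the job in; it is judged then, once.
Trained networks look in the newest picture that a camera, given by its name, has taken for a name from the list of things; names that differ only in an ending like _2 or _b are one class to them, and where a whole thing is asked for, a point or a joint stands for the part that bears it (a point fixed in the world has none). Each returns a list of dicts, best first, with "score" (0 to 1); they miss things now and then, are a little off and sometimes report something else, mostly with a low value. They report only what shows in the picture. A call takes as long as a camera call.
- finder.masks_of(camera, query): "region" (400x640 bool, what is visible of it) and "rect" ([left, top, width, height] in pixels, round what is visible of it).
The state is a dict: "time_s": time; "qpos": joint angles; "joint_vel": joint speeds; "joint_efforts": joint torques, N m; "tcp_pos": TCP position; "eef_rot": TCP orientation; "contact_force": force on the tool from outside, world axes, zero at the start; "moment": the same for the moment, N m; "grip_width": finger opening in mm; "grasp_force": force on a finger pad.
Only numpy, scipy, OpenCV 4.12 (cv2) and the standard library are available. Lean on these libraries where they do the work, as an engineer would, in place of code of your own. Each camera call takes 0.05 s, during which the arm holds its last target. There are 200 camera calls.

## Task

The next tortillas are going on the comal, so restart the square timer, not the round one or the oblong one: with the fingertips press its small round clear key gently all the way down and let it spring back, then do the same with its long start key, never pressing both keys together. Do not lift, tip or shift the square timer, touch none of the other things on the table, and finish with the hand withdrawn.

Things in the scene. Friction and masses are not known exactly. Their poses are not given: they have to be found in the camera images.
- square_timer: Kitchen timer in white plastic, square outline 100 x 100 mm, flat top 34 mm above its underside, about 250 to 490 g, standing loose on the table. Origin: centre of its underside; z up, x points from the keys towards its black display (flush, look only), y points from the long start key towards the round clear key.
- square_clear_top (a point): Centre of the top of the square timer's small round clear key (grey plastic, 20 mm across), at (-12, +31, +43) mm in the timer's frame: it stands 9 mm above the timer's flat top and sinks 5 mm. Pressed straight down (along -z). A spring resists with 1.2 N at first and about 4.2 N fully down, then there is a hard stop. Same axes as the timer.
- square_clear (a joint): Travel of the square timer's clear key: 0 up, 0.005 m fully down; counts as pressed beyond 0.004, springs back by itself.
- square_start_top (a point): Centre of the top of the square timer's long start key (grey plastic bar, 44 mm along the timer's y, 18 mm along its x), at (-12, -22, +43) mm in the timer's frame; same height, travel and spring as the clear key. The two key centres lie 53 mm apart and their nearest edges 21 mm.
- square_start (a joint): Travel of the square timer's start key: 0 up, 0.005 m fully down; counts as pressed beyond 0.004, springs back by itself.
- round_timer: Another timer, the same white plastic, round outline 108 mm across, loose; to be left alone. Origin: centre of its underside. On its flat top (34 mm above its underside) are two keys of grey plastic laid out just as on the square timer: small round clear key at its own (-12, +31) mm and long start key at (-12, -22) mm.
- oblong_timer: Another timer, the same white plastic, oblong outline 138 mm along its y and 86 mm along its x, loose; to be left alone. Origin: centre of its underside. On its flat top (34 mm above its underside) are two keys of grey plastic laid out just as on the square timer: small round clear key at its own (-12, +31) mm and long start key at (-12, -22) mm.
- burner: Steel table-top gas burner, 300 x 300 mm, 90 mm high with its grate, fixed, at the left side. Origin: centre of its underside.
- comal: Dark carbon steel comal, 280 mm across, 16 mm high, two loop handles reaching 170 mm from its centre and 24 mm high, lying loose on the burner. Origin: centre of its underside.
- press: Round aluminium tortilla press, closed, plates 190 mm across, 260 mm long along its y with the hinge and lever, 71 mm high, fixed, at the back. Origin: centre of its underside.
- basket: Lidded red plastic tortilla basket, round, 208 mm across, 135 mm high with the lid's knob, loose, at the right side. Origin: centre of its underside.
- salt_jar: Small glass salt jar with steel cap, 56 mm across, 75 mm high, loose, behind the timers. Origin: centre of its underside.
- tongs: Bamboo tongs lying flat, about 280 x 50 mm, 20 mm high, loose, at the back right. Origin: on the table under the middle of its length, x along it.

How it is judged (in metres and radians):
On the way, in this order (a step that is already met when the one before it is completed fails the run):
1. the square timer's clear key is pressed down (beyond 4 of its 5 mm) (value of joint square_clear above 0.004 m), for 0.05 s.
2. the clear key is let up again (value of joint square_clear below 0.0015 m), for 0.1 s.
3. the square timer's start key is pressed down (beyond 4 of its 5 mm) (value of joint square_start above 0.004 m), for 0.05 s.
4. the start key is let up again (value of joint square_start below 0.0015 m), for 0.1 s.
At the end, for the whole second after the job is handed in: Both keys of the square timer are up again (within 1.5 mm), the timer stands flat and at rest within 15 mm of where it was (each key within 20 mm), and every other thing is within 10 mm of where it was (value of joint each of square_clear, square_start below 0.0015 m and distance of square_timer from where it was at the start of the episode below 0.015 m and distance of each of square_clear_top, square_start_top from where it was at the start of the episode below 0.02 m and angle between square_timer's own z axis and vertical below 0.05 rad and linear speed of square_timer below 0.01 m/s and distance of each of round_timer, oblong_timer, burner, comal, press, basket, salt_jar, tongs from where it was at the start of the episode below 0.01 m); the robot touches nothing.
It fails at once if both keys of the square timer are down together (each beyond 2 mm) (value of joint each of square_clear, square_start above 0.002 m).
It fails at once if the square timer is pressed harder than 30 N (contact force between the arm and square_timer above 30 N).
It fails at once if the square timer is lifted by more than 6 mm, tipped by more than 0.12 rad or shifted by more than 20 mm (height (world z) of square_timer above 0.006 m or angle between square_timer's own z axis and vertical above 0.12 rad or distance of square_timer from where it was at the start of the episode above 0.02 m).
It fails at once if the robot touches another timer or another thing on the table (more than 1 N) (contact force between the arm and round_timer above 1 N or contact force between the arm and oblong_timer above 1 N or contact force between the arm and burner above 1 N or contact force between the arm and comal above 1 N or contact force between the arm and press above 1 N or contact force between the arm and basket above 1 N or contact force between the arm and salt_jar above 1 N or contact force between the arm and tongs above 1 N).
It also fails if it takes over 43 s, if anything falls off the work surface, if the arm or the gripper's body presses on something with over 40 N, if the wrist force passes 120 N, or if a joint passes its speed limit or range.

## Working session

There is one attempt and no reset: what is moved stays moved. The work goes in short steps, Python scripts to look and compute and a shell command to move; the robot and the scene stay as the last step left them, time stands still between calls to the robot, and variables do not carry over. Pictures are saved under pics/ and viewed, at most 10 in all, crops included, and the job is handed in when it is done.

```bash
mkdir -p pics; python3 - <<'E'
from plant import ctrl,snapshot,finder
import cv2
for n in("scene","wrist"):
    s=snapshot(n); cv2.imwrite(f"pics/{n}0.png",s["pixels"][:,:,::-1])
    for q in("square_timer","square_clear_top","square_start_top"):
        for d in finder.masks_of(n,q)[:4]: print(n,q,round(d["score"],2),d["rect"])
print(ctrl.state()["time_s"])
E
```

```text
scene square_timer 0.95 [297.2, 181.0, 28.4, 25.6]
scene square_timer 0.6 [199.7, 233.5, 77.4, 16.8]
scene square_clear_top 0.48 [409.1, 150.4, 93.9, 75.9]
wrist square_timer 0.65 [300.1, 109.4, 118.2, 115.7]
wrist square_timer 0.25 [487.4, 0.0, 152.3, 168.0]
wrist square_clear_top 0.58 [346.1, 129.6, 17.3, 21.9]
wrist square_start_top 0.62 [329.9, 168.5, 23.3, 48.4]
0.4
```

View pics/scene0.png

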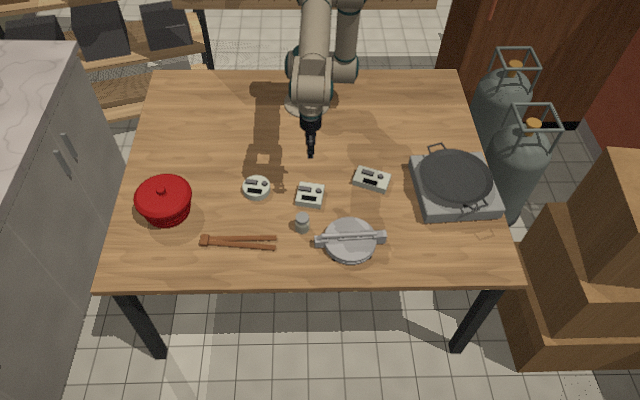

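View pics/wrist0.png

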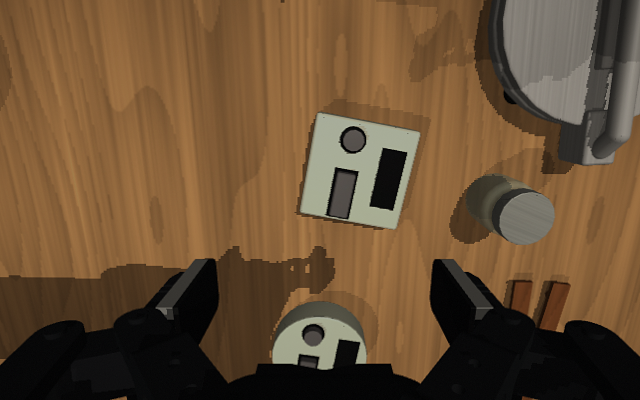

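The wrist picture shows the square timer at about (360,170): clear key at (353,140), start key at (342,193), display at (388,179). The round timer is below it, partly hidden.

```bash
cat > h.py <<'E'
import numpy as np,cv2
from plant import ctrl,snapshot,finder
def ray(s,uv,z):
    K=np.array(s["mtx"]);d=np.array([s["k1"],0,0,0,0.]);R=np.array(s["R"]);t=np.array(s["t"]).ravel()
    n=cv2.undistortPoints(np.array(uv,float).reshape(-1,1,2),K,d).reshape(-1,2)
    D=np.c_[n,np.ones(len(n))]@R; c=-R.T@t
    return c+D*((z-c[2])/D[:,2])[:,None]
def cen(m):
    v,u=np.nonzero(m); return [u.mean(),v.mean()]
def look(cam):
    s=snapshot(cam)
    for q,z in(("square_clear_top",43),("square_start_top",43)):
        for d in finder.masks_of(cam,q)[:3]:
            print(cam,q,round(d["score"],2),d["rect"],ray(s,[cen(d["region"])],z)[0].round(1))
    for d in finder.masks_of(cam,"square_timer")[:1]:
        c,sz,a=cv2.minAreaRect(np.argwhere(d["region"])[:,::-1].astype(np.float32))
        b=cv2.boxPoints((c,sz,a)); p=ray(s,b,34); print(cam,"timer",round(d["score"],2),p.mean(0).round(1),p.round(0).tolist())
    return s
E
python3 - <<'E'
from h import *
s=look("wrist")
R=np.array(s["R"]);print(R.round(2),(-R.T@np.array(s["t"])).round(0))
print(ray(s,[[353,140],[342,193],[388,179]],43).round(1)); print("square corners",ray(s,[[318,113],[420,132],[397,229],[300,213]],34).round(0))
print("round key, salt", ray(s,[[313,336]],43).round(0),ray(s,[[526,218]],75).round(0))
s=look("scene"); print(ctrl.state()["eef_rot"],ctrl.state()["contact_force"])
E
```

```text
wrist square_clear_top 0.57 [339.8, 129.4, 22.1, 21.5] [551.6  34.5  43. ]
wrist square_clear_top 0.22 [326.7, 171.5, 28.0, 45.8] [542.1 -16.8  43. ]
wrist square_start_top 0.62 [329.6, 169.9, 26.2, 44.9] [542.  -17.3  43. ]
wrist timer 0.56 [559.2   2.   34. ] [[499.0, -38.0, 34.0], [518.0, 60.0, 34.0], [615.0, 43.0, 34.0], [604.0, -58.0, 34.0]]
[[ 1.    0.    0.  ]
 [ 0.   -0.96  0.27]
 [ 0.   -0.27 -0.96]] [525.  68. 375.]
[[552.2  34.2  43. ]
 [542.8 -16.   43. ]
 [586.1  -2.3  43. ]]
square corners [[520.  58.  34.]
 [616.  41.  34.]
 [599. -56.  34.]
 [502. -39.  34.]]
round key, salt [[ 514. -175.   43.]] [[704. -31.  75.]]
scene square_start_top 0.55 [314.8, 218.0, 74.8, 48.9] [791.7 140.9  43. ]
scene square_start_top 0.51 [300.2, 185.5, 11.3, 4.8] [549.2 -17.3  43. ]
scene timer 0.7 [574.3  -1.1  34. ] [[625.0, -59.0, 34.0], [504.0, -45.0, 34.0], [524.0, 59.0, 34.0], [644.0, 41.0, 34.0]]
[[ 2.04655532e-05  9.99999993e-01  1.15229152e-04]
 [ 1.00000000e+00 -2.04662788e-05  6.29596548e-06]
 [ 6.29832375e-06  1.15229024e-04 -9.99999993e-01]] [-0.88559326 -0.35096807 -0.85254864]
```

```bash
python3 -m inch '[0,0,0,0.014,0.017,-0.02,0, 0,0,0,0.0135,0.017,-0.02,0, 0,0,0,0,0,-0.03,0, 0,0,0,0,0,-0.03,0, 0,0,0,0,0,-0.015,0, 0,0,0,0,0,0,0, 0,0,0,0,0,0,0, 0,0,0,0,0,0,0]' 20
python3 - <<'E'
from h import *
s=look("wrist"); cv2.imwrite("pics/w1.png",s["pixels"][:,:,::-1])
s=snapshot("side"); cv2.imwrite("pics/s1.png",s["pixels"][:,:,::-1])
E
```

```text
time_s: 1.8
tcp_pos: [553.3, 34.0, 101.1]
eef_rot: [[0.0, 1.0, 0.003], [1.0, -0.0, -0.0], [-0.0, 0.003, -1.0]]
contact_force: [-0.2, -0.2, -0.3]
grip_width: -0.0
grasp_force: 0.0
wrist square_clear_top 0.66 [306.0, 193.8, 28.8, 33.5] [551.7  34.8  43. ]
wrist square_start_top 0.5 [299.6, 249.4, 8.5, 6.1] [539.9   5.4  43. ]
wrist timer 0.7 [560.3   5.6  34. ] [[499.0, -36.0, 34.0], [519.0, 65.0, 34.0], [616.0, 50.0, 34.0], [607.0, -56.0, 34.0]]
```

View pics/w1.png

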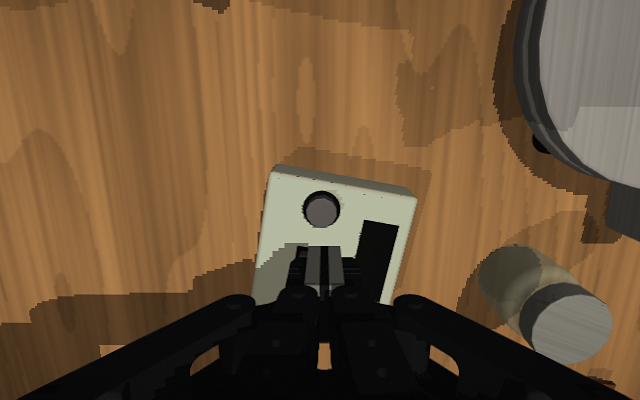

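View pics/s1.png

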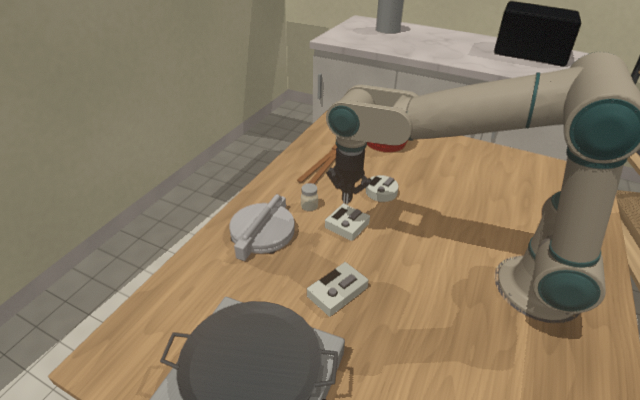

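The wrist view shows the clear key at (321,209) with the shut fingers just below it, and the side view shows the hand above the square timer. The key position agrees with the first estimate, so I'll descend and watch the force.

```bash
python3 -m inch '[0,0,0,-0.001,0.0005,-0.015,0, 0,0,0,0,0,-0.01,0, 0,0,0,0,0,-0.004,0, 0,0,0,0,0,0,0]'
python3 -m inch '[0,0,0,0,0,-0.004,0, 0,0,0,0,0,-0.003,0, 0,0,0,0,0,0,0]'
python3 -m inch '[0,0,0,0,0,-0.002,0, 0,0,0,0,0,-0.002,0, 0,0,0,0,0,0,0]'
```

```text
time_s: 2.55
tcp_pos: [551.3, 34.5, 70.1]
eef_rot: [[0.0, 1.0, -0.001], [1.0, -0.0, 0.0], [0.0, -0.001, -1.0]]
contact_force: [-0.6, -0.0, -0.4]
grip_width: 0.4
grasp_force: 0.0
time_s: 2.92
tcp_pos: [551.4, 34.5, 63.4]
eef_rot: [[0.0, 1.0, -0.0], [1.0, -0.0, -0.0], [-0.0, -0.0, -1.0]]
contact_force: [-0.4, 0.6, 0.0]
grip_width: 0.0
grasp_force: 0.0
time_s: 3.3
tcp_pos: [551.4, 34.5, 59.4]
eef_rot: [[-0.0, 1.0, -0.0], [1.0, 0.0, 0.0], [0.0, -0.0, -1.0]]
contact_force: [-0.7, 0.2, 0.8]
grip_width: 0.2
grasp_force: 0.0
```

```bash
python3 -m inch '[0,0,0,0,0,-0.001,0, 0,0,0,0,0,-0.001,0, 0,0,0,0,0,0,0]'
python3 -m inch '[0,0,0,0,0,-0.001,0, 0,0,0,0,0,-0.0007,0, 0,0,0,0,0,0,0]'
```

```text
time_s: 3.68
tcp_pos: [551.5, 34.5, 57.5]
eef_rot: [[-0.0, 1.0, -0.0], [1.0, 0.0, -0.0], [-0.0, -0.0, -1.0]]
contact_force: [0.5, -0.4, 0.1]
grip_width: -0.1
grasp_force: 0.0
time_s: 4.05
tcp_pos: [551.5, 34.5, 55.9]
eef_rot: [[0.0, 1.0, -0.0], [1.0, -0.0, 0.0], [0.0, -0.0, -1.0]]
contact_force: [-0.1, -0.4, -0.7]
grip_width: -0.3
grasp_force: 0.0
```

```bash
python3 - <<'E'
from h import *
a=snapshot("wrist")["pixels"][150:350,200:440]; s=look("side"); b=s["pixels"][150:270,280:430]
a=cv2.resize(a,None,fx=2,fy=2); b=cv2.resize(b,(500,400),interpolation=cv2.INTER_CUBIC)
b=cv2.resize(b,(310,248)); c=np.zeros((400,790,3),np.uint8); c[:,:480]=a; c[:248,480:]=b
cv2.imwrite("pics/c2.png",c[:,:,::-1])
E
```

```text
side square_start_top 0.65 [351.5, 205.9, 9.4, 14.7] [539.3  -7.2  43. ]
side timer 0.7 [553.1  21.5  34. ] [[608.0, 78.0, 34.0], [625.0, -62.0, 34.0], [492.0, -31.0, 34.0], [486.0, 101.0, 34.0]]
```

View pics/c2.png

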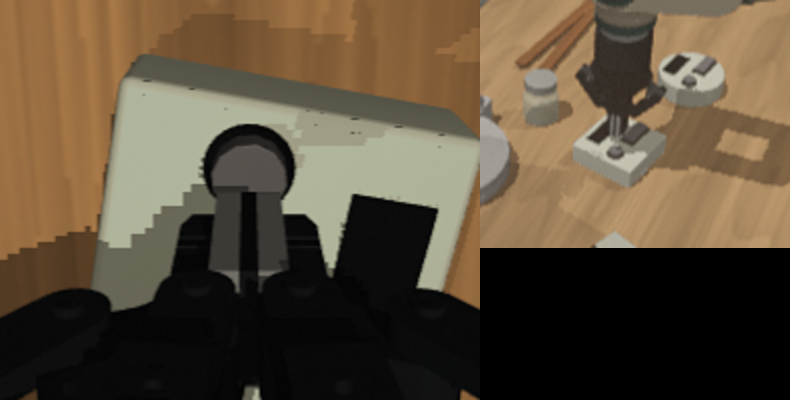

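```bash
python3 - <<'E'
from h import *
s=snapshot("wrist"); st=ctrl.state(); print(st["tcp_pos"],st["contact_force"],st["moment"],(-np.array(s["R"]).T@np.array(s["t"]).ravel()).round(1))
for z in(30,36,39,43,48,53,56): print(z,ray(s,[[325,244],[308,244],[342,244],[325,287]],z)[:,:2].round(1).tolist())
print("key",ray(s,[[325,235]],43),ray(s,[[325,235]],38))
E
```

```text
[551.534066    34.51921974  55.96536831] [ 0.06051925 -0.62559251  0.38585341] [ 0.0006844  -0.01940515 -0.01692688] [551.7 102.2 216.1]
30 [[552.6, 25.9], [543.2, 25.9], [562.1, 25.9], [552.7, -0.8]]
36 [[552.6, 28.4], [543.4, 28.4], [561.8, 28.4], [552.7, 2.5]]
39 [[552.6, 29.6], [543.6, 29.6], [561.6, 29.6], [552.6, 4.2]]
43 [[552.6, 31.2], [543.8, 31.2], [561.4, 31.2], [552.6, 6.4]]
48 [[552.6, 33.3], [544.0, 33.3], [561.1, 33.3], [552.6, 9.2]]
53 [[552.5, 35.3], [544.2, 35.3], [560.8, 35.3], [552.6, 11.9]]
56 [[552.5, 36.6], [544.4, 36.6], [560.7, 36.6], [552.6, 13.6]]
key [[552.5652267   36.22465961  43.        ]] [[552.58890158  34.31835889  38.        ]]
```

```bash
python3 - <<'E'
from h import *
s=snapshot("wrist"); p=s["pixels"].astype(int)
print(p[205:256,325].sum(1).tolist()); q=cv2.imread("pics/w1.png").astype(int); print(q[185:235,321].sum(1).tolist())
for z in(34,38,43): print(z,ray(s,[[325,v] for v in(212,218,222,225)],z)[:,1].round(1))
E
```

```text
[513, 513, 512, 513, 512, 522, 542, 0, 23, 32, 25, 30, 66, 110, 110, 105, 105, 202, 278, 245, 246, 248, 247, 245, 247, 245, 246, 243, 245, 246, 243, 243, 245, 244, 241, 241, 243, 244, 243, 246, 254, 3, 17, 24, 22, 21, 19, 23, 21, 21, 21]
[526, 527, 528, 529, 541, 338, 0, 30, 33, 31, 95, 113, 108, 180, 289, 261, 260, 260, 259, 257, 257, 259, 258, 255, 257, 255, 256, 257, 255, 255, 256, 254, 255, 254, 252, 252, 250, 252, 251, 252, 250, 241, 196, 552, 531, 525, 524, 525, 524, 524]
34 [45.8 42.5 40.2 38.5]
38 [47.1 43.8 41.6 39.9]
43 [48.6 45.4 43.3 41.7]
```

```bash
python3 - <<'E'
from h import *
c=[]
for n,o in(("side",(346,205)),("scene",(312,180))):
    s=snapshot(n); im=s["pixels"].copy(); K=np.array(s["mtx"])
    P=np.array([[551.5,34.5,z] for z in(39,56,77)]+[[552,34.5,43]],float)
    uv=cv2.projectPoints(P,cv2.Rodrigues(np.array(s["R"]))[0],np.array(s["t"],float),K,np.array([s["k1"],0,0,0,0.]))[0].reshape(-1,2)
    print(n,uv.round(1).tolist())
    y,x=o[1]-30,o[0]-30; b=cv2.resize(im[y:y+60,x:x+60],(395,395),interpolation=cv2.INTER_NEAREST)
    for (u,v),col in zip(uv,((255,0,0),(0,255,0),(0,0,255))): cv2.circle(b,(int((u-x+.5)*395/60),int((v-y+.5)*395/60)),4,col,1)
    c.append(b)
cv2.imwrite("pics/c3.png",np.hstack(c)[:,:,::-1])
E
```

```text
side [[345.6, 222.1], [345.9, 217.7], [346.3, 212.2], [345.5, 221.0]]
scene [[318.0, 189.4], [318.1, 186.6], [318.3, 183.1], [318.1, 188.8]]
```

View pics/c3.png

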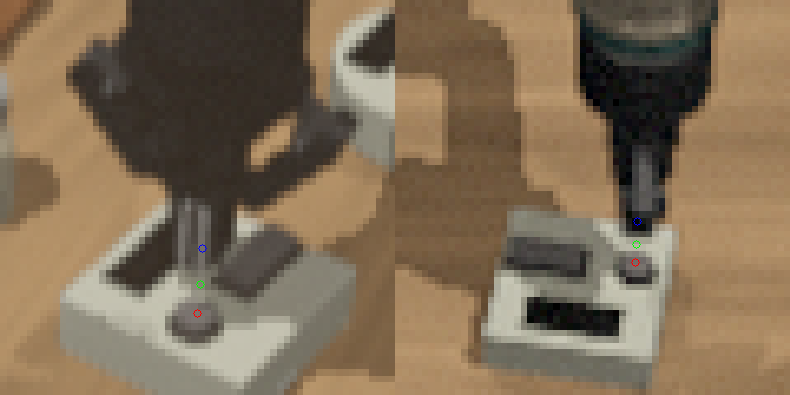

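```bash
python3 - <<'E'
from h import *
C=[]
for n,uv in(("side",(344.8,215.5)),("scene",(318.4,184.1)),("wrist",(325,244))):
    s=snapshot(n); a=ray(s,[uv],0)[0]; c=-np.array(s["R"]).T@np.array(s["t"]).ravel(); d=a-c; d/=np.linalg.norm(d); C.append((c,np.eye(3)-np.outer(d,d)))
for I in([0,1],[0,2],[1,2],[0,1,2]):
    A=sum(C[i][1] for i in I); b=sum(C[i][1]@C[i][0] for i in I); x=np.linalg.solve(A,b); print(I,x.round(1),[round(float(np.linalg.norm(C[i][1]@(x-C[i][0]))),1) for i in I])
E
```

```text
[0, 1] [552.   37.   68.3] [2.9, 2.9]
[0, 2] [552.5  42.4  70. ] [0.0, 0.0]
[1, 2] [550.9  38.   67.4] [3.4, 3.4]
[0, 1, 2] [552.   38.6  68. ] [1.9, 4.2, 2.7]
```

Side and scene views agree that the fingertips (about z=68) are still well above the key, so the tips are shorter than stated. I'll keep going down carefully.

```bash
python3 -m inch '[0,0,0,0,0,-0.003,0, 0,0,0,0,0,-0.003,0, 0,0,0,0,0,-0.003,0, 0,0,0,0,0,-0.003,0, 0,0,0,0,0,0,0]'
python3 - <<'E'
from h import *
s=snapshot("scene")["pixels"][150:210,282:342]; t=snapshot("wrist")["pixels"][170:290,260:380]
cv2.imwrite("pics/c4.png",np.hstack([cv2.resize(x,(395,395),interpolation=cv2.INTER_NEAREST) for x in(s,t)])[:,:,::-1])
E
```

```text
time_s: 5.28
tcp_pos: [551.3, 34.5, 43.6]
eef_rot: [[0.0, 1.0, -0.001], [1.0, -0.0, -0.0], [-0.0, -0.001, -1.0]]
contact_force: [-0.1, -0.2, -0.1]
grip_width: -0.0
grasp_force: 0.0
```

View pics/c4.png

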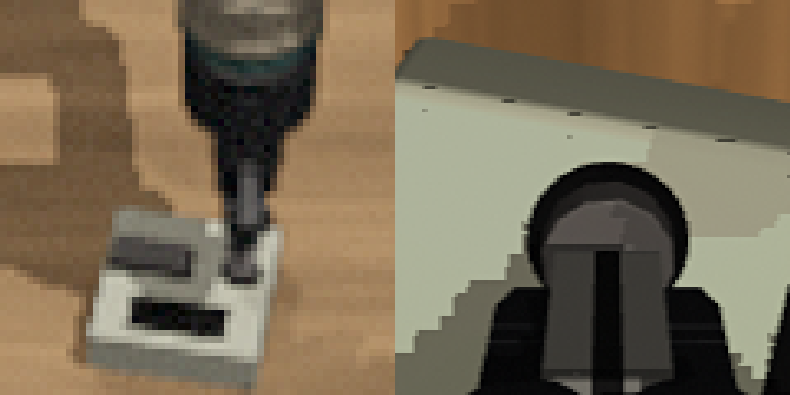

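The fingertips have come down over the key (scene crop (240,245)) and are still not touching. I'll continue in smaller steps.

```bash
for i in 1; do python3 -m inch '[0,0,0,0,0,-0.002,0, 0,0,0,0,0,-0.002,0, 0,0,0,0,0,0,0]' | egrep 'time|tcp|contact'; done
python3 -m inch '[0,0,0,0,0,-0.0015,0, 0,0,0,0,0,-0.0015,0, 0,0,0,0,0,0,0]' | egrep 'tcp|contact'
python3 -m inch '[0,0,0,0,0,-0.001,0, 0,0,0,0,0,-0.001,0, 0,0,0,0,0,0,0]' | egrep 'tcp|contact'
```

```text
time_s: 5.75
tcp_pos: [551.4, 34.5, 39.7]
contact_force: [0.5, -0.2, 0.2]
tcp_pos: [551.4, 34.5, 36.8]
contact_force: [0.4, -0.5, -0.0]
tcp_pos: [551.4, 34.5, 34.8]
contact_force: [-0.8, 0.1, -0.6]
```

```bash
python3 -m inch '[0,0,0,0,0,-0.001,0, 0,0,0,0,0,-0.001,0, 0,0,0,0,0,0,0]' | egrep 'time|tcp|contact'
python3 -m inch '[0,0,0,0,0,-0.001,0, 0,0,0,0,0,-0.001,0, 0,0,0,0,0,0,0]' | egrep 'tcp|contact'
```

```text
time_s: 6.88
tcp_pos: [551.4, 34.5, 32.8]
contact_force: [-0.6, 0.5, 0.4]
tcp_pos: [551.5, 34.5, 30.8]
contact_force: [-0.1, -0.5, 0.0]
```

```bash
python3 -m inch '[0,0,0,0,0,-0.001,0, 0,0,0,0,0,-0.001,0, 0,0,0,0,0,0,0]' | egrep 'time|tcp|contact'
python3 - <<'E'
from h import *
s=snapshot("scene")["pixels"][150:210,282:342]; t=snapshot("wrist")["pixels"][150:290,250:390]
cv2.imwrite("pics/c5.png",np.hstack([cv2.resize(x,(395,395),interpolation=cv2.INTER_NEAREST) for x in(s,t)])[:,:,::-1])
E
```

```text
time_s: 7.62
tcp_pos: [551.5, 34.5, 28.8]
contact_force: [-0.7, 0.6, -0.7]
```

View pics/c5.png

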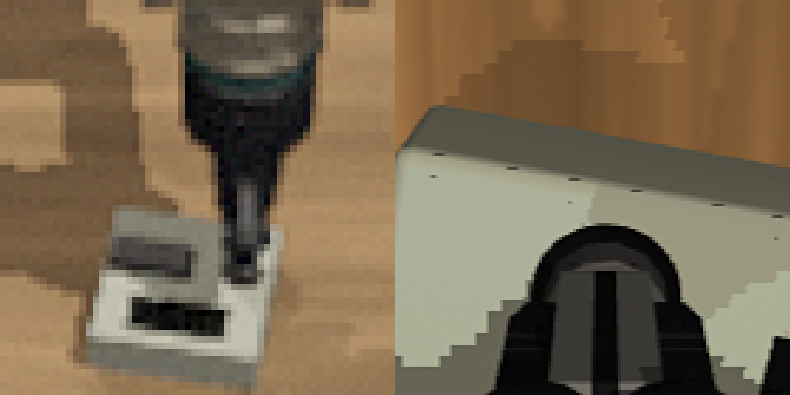

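Here the fingertip edge (wrist crop row 270) is almost level with the key's far rim (row 258), which leaves an estimated 3–5 mm to contact.

```bash
python3 -m inch '[0,0,0,0,0,-0.001,0, 0,0,0,0,0,-0.001,0, 0,0,0,0,0,0,0]' | egrep 'time|tcp|contact'
python3 -m inch '[0,0,0,0,0,-0.001,0, 0,0,0,0,0,0,0, 0,0,0,0,0,0,0]' | egrep 'tcp|contact'
python3 -m inch '[0,0,0,0,0,-0.001,0, 0,0,0,0,0,0,0, 0,0,0,0,0,0,0]' | egrep 'tcp|contact'
python3 -m inch '[0,0,0,0,0,-0.001,0, 0,0,0,0,0,0,0, 0,0,0,0,0,0,0]' | egrep 'tcp|contact'
```

```text
time_s: 8.1
tcp_pos: [551.4, 34.5, 26.8]
contact_force: [-0.7, -0.0, -0.9]
tcp_pos: [551.6, 34.5, 26.1]
contact_force: [-0.7, -0.8, 1.1]
tcp_pos: [551.6, 34.5, 25.0]
contact_force: [-0.8, 0.1, 2.6]
tcp_pos: [551.6, 34.5, 24.0]
contact_force: [-0.6, -1.0, 2.1]
```

Contact started near TCP z≈26.3. I'll press on to the stop.

```bash
python3 -m inch '[0,0,0,0,0,-0.001,0, 0,0,0,0,0,-0.001,0, 0,0,0,0,0,0,0]' | egrep 'time|tcp|contact'
python3 -m inch '[0,0,0,0,0,-0.0005,0, 0,0,0,0,0,0,0, 0,0,0,0,0,0,0]' | egrep 'tcp|contact'
python3 -m inch '[0,0,0,0,0,-0.0005,0, 0,0,0,0,0,0,0, 0,0,0,0,0,0,0]' | egrep 'tcp|contact'
```

```text
time_s: 9.6
tcp_pos: [551.6, 34.5, 22.0]
contact_force: [-0.9, 0.4, 3.5]
tcp_pos: [551.6, 34.5, 21.5]
contact_force: [-1.2, 0.1, 3.5]
tcp_pos: [551.6, 34.5, 21.3]
contact_force: [-0.9, -0.1, 6.0]
```

The force rises above the spring's maximum and motion stalls, so the clear key is fully down. I'll release, move over to the start key and press it the same way.

```bash
python3 -m inch '[0,0,0,0,0,0.005,0, 0,0,0,0,0,0.01,0, 0,0,0,0,0,0.01,0, 0,0,0,0,0,0,0, 0,0,0,-0.0045,-0.026,0,0, 0,0,0,-0.0045,-0.026,0,0, 0,0,0,0,0,0,0, 0,0,0,0,0,0,0]' | egrep 'time|tcp|contact'
python3 -c "
from h import *
look('wrist')"
```

```text
time_s: 11.35
tcp_pos: [542.5, -17.0, 45.8]
contact_force: [0.0, 0.6, -0.5]
wrist square_clear_top 0.63 [324.4, 120.4, 41.6, 43.0] [551.7  34.3  43. ]
wrist square_start_top 0.79 [302.1, 198.6, 47.4, 56.7] [543.7  -5.9  43. ]
wrist timer 0.91 [558.9   0.8  34. ] [[495.0, -37.0, 34.0], [519.0, 59.0, 34.0], [615.0, 42.0, 34.0], [607.0, -61.0, 34.0]]
```

The clear key and the timer haven't moved. Next is the descent onto the start key.

```bash
python3 -m inch '[0,0,0,0,0,-0.006,0, 0,0,0,0,0,-0.006,0, 0,0,0,0,0,-0.004,0, 0,0,0,0,0,-0.002,0, 0,0,0,0,0,0,0]' | egrep 'time|tcp|contact'
python3 -m inch '[0,0,0,0,0,-0.001,0, 0,0,0,0,0,-0.001,0, 0,0,0,0,0,-0.001,0, 0,0,0,0,0,0,0, 0,0,0,0,0,0,0]' | egrep 'time|tcp|contact'
python3 -m inch '[0,0,0,0,0,-0.001,0, 0,0,0,0,0,-0.001,0, 0,0,0,0,0,0,0, 0,0,0,0,0,0,0]' | egrep 'time|tcp|contact'
```

```text
time_s: 12.18
tcp_pos: [542.5, -17.5, 27.8]
contact_force: [0.2, 0.1, 0.7]
time_s: 12.8
tcp_pos: [542.7, -17.5, 25.1]
contact_force: [-0.1, 0.1, 2.2]
time_s: 13.3
tcp_pos: [542.6, -17.5, 23.1]
contact_force: [0.4, 0.1, 2.3]
```

```bash
python3 -m inch '[0,0,0,0,0,-0.001,0, 0,0,0,0,0,-0.0005,0, 0,0,0,0,0,0,0]' | egrep 'time|tcp|contact'
python3 -m inch '[0,0,0,0,0,-0.0005,0, 0,0,0,0,0,0,0, 0,0,0,0,0,0,0]' | egrep 'tcp|contact'
```

```text
time_s: 13.68
tcp_pos: [542.7, -17.5, 21.6]
contact_force: [0.6, 0.4, 3.9]
tcp_pos: [542.7, -17.5, 21.3]
contact_force: [-1.5, -0.6, 5.7]
```

The start key is at its stop too. I'll withdraw the hand and hand in.

```bash
python3 -m inch '[0,0,0,0,0,0.005,0, 0,0,0,0,0,0.01,0, 0,0,0,0,0,0.03,0, 0,0,0,0,0,0.05,0, 0,0,0,0,0,0.05,0, 0,0,0,0,0,0.04,0, 0,0,0,0,0,0,0, 0,0,0,0,0,0,0, 0,0,0,0,0,0,0, 0,0,0,0,0,0,0]' | egrep 'time|tcp|contact'
python3 - <<'E'
from h import *
s=look("wrist"); cv2.imwrite("pics/end.png",s["pixels"][:,:,::-1])
print(ctrl.close_job())
E
```

```text
time_s: 15.3
tcp_pos: [542.1, -17.4, 204.7]
contact_force: [0.0, 0.6, -1.0]
wrist square_clear_top 0.94 [325.6, 110.6, 20.7, 22.7] [551.7  33.8  43. ]
wrist square_start_top 0.64 [308.1, 153.6, 31.2, 48.5] [542.3 -17.   43. ]
wrist timer 0.84 [559.    1.8  34. ] [[498.0, -39.0, 34.0], [518.0, 60.0, 34.0], [616.0, 44.0, 34.0], [604.0, -58.0, 34.0]]
the job is handed in; nothing more can be done
None
```

I pressed the square timer's clear key, then its start key, each down to its stop at about 6 N and released; the timer did not measurably move, the hand is withdrawn and the job is handed in (no verdict was returned).

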